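# Set out the stacked spice tins on the market counter

## Robot

A 6-joint arm with a two-finger parallel gripper is mounted at the origin on the work surface. World frame = base frame: x ahead of the robot, y to its left, z up, the work surface at z = 0. Lengths are in mm, angles in rad, forces in N, time in s.
With the tool pointing down it reaches from about 325 to 900 mm from the base axis. Payload 6.1 kg.
Tool frame: the origin (TCP) lies midway between the tips of the shut fingers; the grasp point (between the pads) lies r.grip_point_offset behind it (r.grip_point_offset is the distance from the TCP to the grasp point, in mm); z points along the fingers, y is the line along which they close (so a half turn about z gives the same grasp; the last joint's range is limited). The gripper opens to 85 mm and grips with 20 to 120 N. Pads are 22 mm wide; open, the fingers measure 114 mm over their backs; the gripper's body (76 mm by 85 mm) begins 54 mm behind the grasp point. The pads swing forward as they close: fully open they stand 13 mm farther back than shut.
Start: joints at [-1.278, 0.22, 1.526, -0, 1.395, -0.126], TCP at [254.158, -570.981, 231.3] pointing down, gripper open.
Joint ranges: [-2.98, 2.98], [-0.91, 2.08], [0.09, 2.57], [-1.24, 4.39], [0.2, 2.65], [-2.68, 2.68]. Speed limits (rad/s): [2.57, 2.57, 3.01, 3.14, 3.14, 3.14].

## Interface

Orientations are given as a unit quaternion [w, x, y, z].
In Python, from cell import r, vision gives the robot as it stands. The module is installed in compiled form; this text tells all that it offers.
- The arm moves only by the shell command python3 -m pendant 'ROWS' [FORCE]. ROWS is JSON, one flat list of numbers, 7 for each row, row after row: the closure, from 0 (fully open) to 1 (shut), then the shift along the tool's x, y, z in cm, then the turn, a rotation vector about the tool's x, y, z in degrees. In form: [claw, dx, dy, dz, rx, ry, rz, claw, dx, dy, dz, rx, ry, rz, ...]. A call has exactly 8 rows; each row shifts and turns the commanded pose from where the row before left it, along the tool's axes as they then stand; what a row does not reach is not made up. A row lasts 1/10 s, in which the tool goes at most 50 mm and 8.59 degrees, less where a joint would pass 70% of its speed; a pose out of reach is approached as far as the arm can. A call with a gripper value outside its range is refused whole. The fingers move at their own pace and stop on an object; FORCE is the grip in N (left out, the last holds). Time passes only in rows, so rows that do not move let the fingers close, or fill a call up. It gives the time, the measured TCP pose, the force, the opening and the grip force at its end, in the units of the state.
- r.get_state(): the state, without advancing time (a new reading comes with each control period).
- vision.read_camera(name): name is "scene" or "top"; returns a dict with "pixels" (480x640x3 uint8, red, green, blue), "z_map" (480x640 float32, mm along the optical axis (not along the pixel's ray), 0 where there is no reading), "vertical_fov" (degrees; the focal length in pixels is half the picture's height over the tangent of half this angle, whatever the lens; pixels are square), "cx", "cy" (the principal point, pixels), "T" (4x4, takes a point from camera to world coordinates). Camera axes: x right, y up, looking along -z (the intrinsics and any distortion apply to the point x, -y, -z); pixel columns grow to the right and rows downward; lengths in mm; the calibration is good to about 2 mm. A picture is of the moment at which its call begins.
- r.finish_job(): hands the job in; it is judged then, once.
Trained networks look in a picture, given as the dict that the camera call returned (one of the last four; its "shot" number tells which), for a name from the list of things; names that differ only in an ending like _2 or _b are one class to them, and where a whole thing is asked for, a point or a joint stands for the part that bears it (a point fixed in the world has none). Each returns a list of dicts, best first, with "conf" (0 to 1); they miss things now and then, are a little off and sometimes report something else, mostly with a low value. They report only what shows in the picture. A call takes as long as a camera call. They do not tell look-alikes from the thing itself.
- vision.find_in(picture, name): "extent" ([centre column, centre row, width, height] in pixels, round what is visible of it).
- vision.silhouettes(picture, name): "pixels" (480x640 bool, what is visible of it) and "extent" ([centre column, centre row, width, height] in pixels, round what is visible of it).
The state is a dict: "time_s": time; "joint_positions": joint angles; "qd": joint speeds; "tau": joint torques, N m; "eef_pos": TCP position; "eef_rot": TCP orientation; "wrist_force": force on the tool from outside, world axes, zero at the start; "ft_torque": the same for the moment, N m; "grip_width": finger opening in mm; "grip_force": force on a finger pad.
Only numpy, scipy, OpenCV 4.12 (cv2) and the standard library are available. Lean on these libraries where they do the work, as an engineer would, in place of code of your own. Each camera call takes 0.05 s, during which the arm holds its last target. There are 200 camera calls.

## Task

The spice tins for the stall's counter stand in two stacks. Take the stacks apart from the top and set each of the five tins, lid up, on the display plate of its own lid colour, in the middle of the plate and squarely in line with it (long side along long side). Keep the tins upright the whole way and leave every tin standing still and let go.

Things in the scene. Friction and masses are not known exactly. Their poses are not given: they have to be found in the camera images.
- tin_red_center (a point): centre (half-way up) of the tin with the red lid: closed rectangular tin, 140 long (its x axis) x 56 wide (its y axis) x 46 mm high, about 420 g (varies by a third), aluminium sides with a white band, flat red lid; at the start it stands on the counter at the bottom of one stack, upright, its long side within about 0.3 rad of straight ahead of the robot. Grasp it across the 56 mm width.
- plate_red_top (a point): centre of the top face of the red display plate: fixed flat plate, 150 (its x axis) x 76 (y axis) x 8 mm thick, red face with a white edge, lying on the counter (top face 8 mm above it)
- tin_green_center (a point): centre (half-way up) of the tin with the green lid: closed rectangular tin, 140 long (its x axis) x 56 wide (its y axis) x 46 mm high, about 420 g (varies by a third), aluminium sides with a white band, flat green lid; at the start it stands on the counter at the bottom of one stack, upright, its long side within about 0.3 rad of straight ahead of the robot. Grasp it across the 56 mm width.
- plate_green_top (a point): centre of the top face of the green display plate: fixed flat plate, 150 (its x axis) x 76 (y axis) x 8 mm thick, green face with a white edge, lying on the counter (top face 8 mm above it)
- tin_yellow_center (a point): centre (half-way up) of the tin with the yellow lid: closed rectangular tin, 100 long (its x axis) x 56 wide (its y axis) x 46 mm high, about 340 g (varies by a third), aluminium sides with a white band, flat yellow lid; at the start it lies on the red or the green tin (which of them varies) with the black tin on top of it, upright, its long side within about 0.3 rad of straight ahead of the robot. Grasp it across the 56 mm width.
- plate_yellow_top (a point): centre of the top face of the yellow display plate: fixed flat plate, 150 (its x axis) x 76 (y axis) x 8 mm thick, yellow face with a white edge, lying on the counter (top face 8 mm above it)
- tin_blue_center (a point): centre (half-way up) of the tin with the blue lid: closed rectangular tin, 100 long (its x axis) x 56 wide (its y axis) x 46 mm high, about 340 g (varies by a third), aluminium sides with a white band, flat blue lid; at the start it lies on top of the red or the green tin (which of them varies), upright, its long side within about 0.3 rad of straight ahead of the robot. Grasp it across the 56 mm width.
- plate_blue_top (a point): centre of the top face of the blue display plate: fixed flat plate, 150 (its x axis) x 76 (y axis) x 8 mm thick, blue face with a white edge, lying on the counter (top face 8 mm above it)
- tin_black_center (a point): centre (half-way up) of the tin with the black lid: closed rectangular tin, 60 long (its x axis) x 56 wide (its y axis) x 46 mm high, about 260 g (varies by a third), aluminium sides with a white band, flat black lid; at the start it lies on the yellow tin, on top of the three-high stack, upright, its long side within about 0.3 rad of straight ahead of the robot. Grasp it across the 56 mm width.
- plate_black_top (a point): centre of the top face of the black display plate: fixed flat plate, 150 (its x axis) x 76 (y axis) x 8 mm thick, black face with a white edge, lying on the counter (top face 8 mm above it)
Mind the look-alikes: they are no part of the job. Leave any orange look-alike of the part that bears tin_red_center alone.

How it is judged:
By the outcome, as a careful person would: the job done as asked, in the order asked, and still so for the second after the job is handed in, with the robot touching nothing.
It also fails if it takes over 99 s, if anything falls off the work surface, if the arm or the gripper's body presses on something with over 40 N, if the wrist force passes 120 N, or if a joint passes its speed limit or range.

## Working session

There is one attempt and no reset: what is moved stays moved. The work goes in short steps, Python scripts to look and compute and a shell command to move; the robot and the scene stay as the last step left them, time stands still between calls to the robot, and variables do not carry over. Pictures are saved under pics/ and viewed, at most 14 in all, crops included, and the job is handed in when it is done.

```bash
mkdir -p pics
python3 - <<'E'
from cell import r, vision
import cv2,numpy as np
print(r.get_state(), r.grip_point_offset)
for n in("top","scene"):
    p=vision.read_camera(n); cv2.imwrite(f"pics/{n}0.png",p["pixels"][...,::-1])
    print(n,p["vertical_fov"],p["cx"],p["cy"],p["T"].round(3).tolist(),[k for k in p])
E
```

```text
{'time_s': 0.0, 'joint_positions': array([-1.27814336e+00,  2.21267190e-01,  1.52761434e+00, -4.19847761e-05,
        1.39468103e+00, -1.26119587e-01]), 'qd': array([-0.00069019,  0.00078245, -0.00028602, -0.00030414,  0.00029138,
       -0.00013327]), 'tau': array([-5.71000073e-04, -4.96897423e+01, -3.89395916e+01, -1.90244004e-04,
        1.08852415e-02, -2.39071602e-05]), 'eef_pos': array([ 253.94633948, -570.42143784,  230.17208936]), 'eef_rot': array([-9.79817395e-04,  9.78157424e-01,  2.07863136e-01, -1.02511112e-04]), 'wrist_force': array([-0.40532072,  0.33299231,  0.465823  ]), 'ft_torque': array([ 0.02003098,  0.0069747 , -0.05493928]), 'grip_force': 0.0, 'grip_width': 85.30362798211719} 18.700000000000003
top 47.811615966048876 320.4026268643131 245.28834207436057 [[0.001, 0.991, -0.136, 392.752], [-1.0, 0.002, 0.005, 4.81], [0.005, 0.136, 0.991, 1299.843], [0.0, 0.0, 0.0, 1.0]] ['pixels', 'z_map', 'vertical_fov', 'cx', 'cy', 'T', 'shot']
scene 53.76859269375095 327.00420826917855 240.35244187331733 [[0.886, -0.375, 0.274, 816.474], [0.464, 0.736, -0.493, -469.467], [-0.017, 0.564, 0.826, 913.787], [0.0, 0.0, 0.0, 1.0]] ['pixels', 'z_map', 'vertical_fov', 'cx', 'cy', 'T', 'shot']
```

View pics/top0.png

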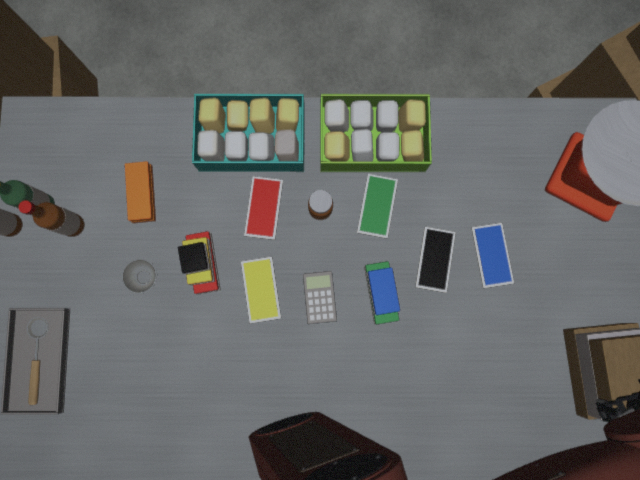

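View pics/scene0.png

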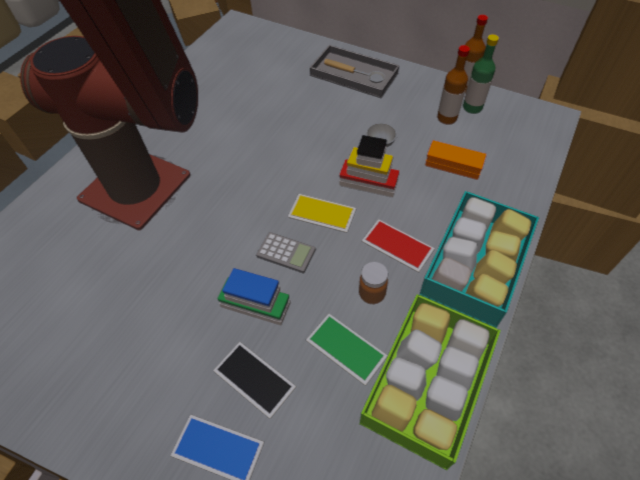

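Top view: the three-high stack (black on yellow on red) is at about (197,260) and blue on green is at (382,292). The plates are red (264,208), green (378,206), yellow (261,290), black (436,259) and blue (492,255). The orange look-alike stands alone at (140,192), so I leave it. The red tin is the one under yellow and black at (205,262).

```bash
cat > h.py <<'E'
from cell import r, vision
import cv2,numpy as np
HSV={'red':[((0,150,70),(5,255,255)),((174,150,70),(180,255,255))],'green':[((50,120,40),(80,255,255))],'yellow':[((22,140,90),(34,255,255))],
 'blue':[((105,140,60),(125,255,255))],'black':[((0,0,0),(180,255,45))]}
def world(p,uv,h):
    f=240/np.tan(np.radians(p['vertical_fov']/2)); uv=np.asarray(uv,float).reshape(-1,2)
    d=np.c_[(uv[:,0]-p['cx'])/f,-(uv[:,1]-p['cy'])/f,-np.ones(len(uv))]
    T=p['T']; w=d@T[:3,:3].T; o=T[:3,3]
    return (o+w*((h-o[2])/w[:,2])[:,None])[:,:2]
def wmap(p):
    f=240/np.tan(np.radians(p['vertical_fov']/2)); v,u=np.mgrid[:480,:640]; z=p['z_map']
    P=np.stack([(u-p['cx'])/f*z,-(v-p['cy'])/f*z,-z],-1)
    return P@p['T'][:3,:3].T+p['T'][:3,3]
def lid(p,color,box,h):
    """box: u0,v0,u1,v1. Rectangle of colour at height h -> centre, yaw of long side (about +x), long, wide"""
    u0,v0,u1,v1=map(int,box)
    im=cv2.cvtColor(p['pixels'],cv2.COLOR_RGB2HSV); m=np.zeros((480,640),np.uint8)
    for a,b in HSV[color]: m|=cv2.inRange(im,a,b)
    k=np.zeros_like(m); k[v0:v1,u0:u1]=m[v0:v1,u0:u1]
    n,l,s,_=cv2.connectedComponentsWithStats(k)
    i=1+np.argmax(s[1:,4]); k=(l==i).astype(np.uint8)
    z=wmap(p)[...,2][(k>0)&(p['z_map']>0)]
    c=cv2.findContours(k,cv2.RETR_EXTERNAL,cv2.CHAIN_APPROX_NONE)[0][0]
    W=world(p,c,h); (x,y),(a,b),t=cv2.minAreaRect(W.astype(np.float32))
    if a<b: a,b,t=b,a,t+90
    t=(t+90)%180-90
    # moment-based centre too
    v,u=np.nonzero(k); M=world(p,np.c_[u,v],h); C=np.cov(M.T); e=np.linalg.eigh(C)[1][:,1]
    return dict(c=[round(x,1),round(y,1)],m=M.mean(0).round(1).tolist(),yaw=round(t,1),
      yawm=round((np.degrees(np.arctan2(e[1],e[0]))+90)%180-90,1),L=round(a,1),W=round(b,1),zmed=round(float(np.median(z)),1) if len(z) else None)
E
python3 - <<'E'
from h import *
B={'top':{('red',8):(240,170,290,245),('green',8):(350,170,405,245),('yellow',8):(235,250,290,330),('black',8):(410,220,460,300),('blue',8):(465,215,520,295),
 ('red',46):(175,225,222,300),('yellow',92):(175,225,222,300),('black',138):(175,235,212,280),('green',46):(360,255,405,330),('blue',92):(360,255,405,330)},
'scene':{('red',8):(355,215,440,275),('green',8):(300,310,390,385),('yellow',8):(280,190,360,235),('black',8):(205,340,300,415),('blue',8):(165,410,265,480),
 ('red',46):(330,150,405,195),('yellow',92):(340,140,400,185),('black',138):(350,132,392,160),('green',46):(210,265,295,325),('blue',92):(210,262,285,310)}}
for n in B:
    p=vision.read_camera(n); w=wmap(p)
    print(n,[w[v,u].round(0).tolist() for v,u in ((110,60),(240,330),(460,60),(420,520),(260,540))])
    for k,b in B[n].items(): print(k,lid(p,k[0],b,k[1]))
    if n=='top':
        for c in('red','black','green'): print(c,[(d['extent'],d['conf']) for d in vision.find_in(p,f'tin_{c}_center')][:3])
        cv2.imwrite('pics/crop.png',cv2.resize(p['pixels'][150:330,110:410,::-1],None,fx=2.6,fy=2.6,interpolation=cv2.INTER_CUBIC))
E
```

```text
top [[912.0, 650.0, 1.0], [585.0, -25.0, -3.0], [72.0, 598.0, -6.0], [162.0, -466.0, -0.0], [536.0, -533.0, 1.0]]
('red', 8) {'c': [664.7, 138.3], 'm': [664.4, 138.1], 'yaw': -6.9, 'yawm': np.float64(-6.8), 'L': 134.1, 'W': 60.0, 'zmed': 7.9}
('green', 8) {'c': [669.9, -139.8], 'm': [669.6, -139.7], 'yaw': -10.8, 'yawm': np.float64(-10.9), 'L': 132.2, 'W': 58.6, 'zmed': 8.1}
('yellow', 8) {'c': [528.1, 129.8], 'm': [528.3, 129.3], 'yaw': 27.1, 'yawm': np.float64(33.1), 'L': 8.7, 'W': 3.2, 'zmed': 8.0}
('black', 8) {'c': [538.5, -277.9], 'm': [538.3, -277.9], 'yaw': -10.1, 'yawm': np.float64(-10.1), 'L': 132.1, 'W': 58.9, 'zmed': 7.8}
('blue', 8) {'c': [549.1, -415.8], 'm': [548.7, -415.9], 'yaw': 8.7, 'yawm': np.float64(8.8), 'L': 133.9, 'W': 60.8, 'zmed': 7.8}
('red', 46) {'c': [482.3, 267.5], 'm': [469.5, 262.9], 'yaw': -79.0, 'yawm': np.float64(-67.8), 'L': 54.0, 'W': 49.1, 'zmed': 45.6}
('yellow', 92) {'c': [568.2, 282.4], 'm': [568.4, 281.5], 'yaw': -86.9, 'yawm': np.float64(-82.2), 'L': 51.8, 'W': 12.0, 'zmed': 92.0}
('black', 138) {'c': [525.9, 275.2], 'm': [525.9, 275.2], 'ya
[... 1246 characters left out ...]
 'L': 135.5, 'W': 61.9, 'zmed': 8.2}
('red', 46) {'c': [527.9, 270.5], 'm': [540.2, 262.9], 'yaw': 11.3, 'yawm': np.float64(16.4), 'L': 137.7, 'W': 59.6, 'zmed': 45.2}
('yellow', 92) {'c': [526.4, 271.4], 'm': [531.9, 265.9], 'yaw': 9.3, 'yawm': np.float64(11.9), 'L': 99.1, 'W': 61.6, 'zmed': 91.4}
('black', 138) {'c': [529.9, 270.6], 'm': [529.4, 269.7], 'yaw': -77.8, 'yawm': np.float64(-69.6), 'L': 63.6, 'W': 59.3, 'zmed': 137.6}
('green', 46) {'c': [458.2, -146.1], 'm': [487.1, -150.8], 'yaw': 9.5, 'yawm': np.float64(21.7), 'L': 138.2, 'W': 55.4, 'zmed': 45.6}
('blue', 92) {'c': [459.4, -144.8], 'm': [459.8, -145.1], 'yaw': 9.4, 'yawm': np.float64(9.1), 'L': 98.9, 'W': 56.9, 'zmed': 91.9}
```

View pics/crop.png

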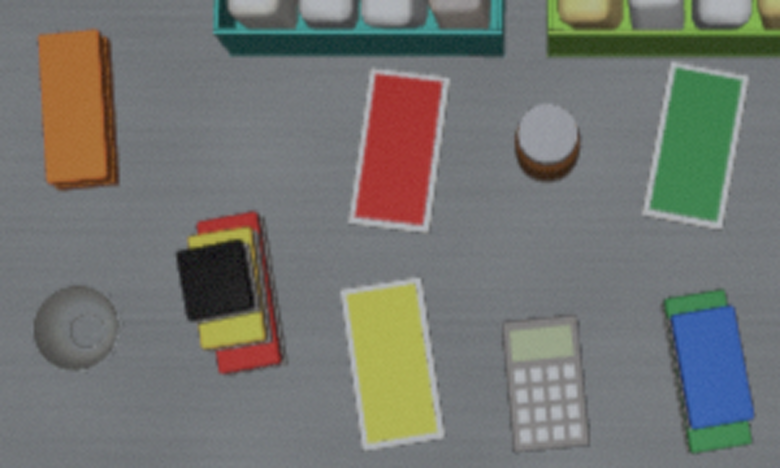

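The crop confirms it: the red tin is the stack base at crop (250,300). The separate orange tin at crop (78,108) stays where it is. I'll start with blue.

```bash
cat > n.py <<'E'
# remaining way to x y z yaw: shift in tool axes after the turn (cm), turn rz (deg)
import sys,numpy as np
from cell import r
x,y,z,t=map(float,sys.argv[1:5]); s=r.get_state(); p=s['eef_pos']; q=s['eef_rot']
yaw=np.degrees(2*np.arctan2(q[2],q[1])); yaw=(yaw+180)%360-180; a=np.radians(t); d=np.array([x,y,z])-p
print('t',round(s['time_s'],2),'pos',p.round(1),'yaw',round(yaw,1),'tilt',np.degrees(2*q[[0,3]]).round(1),'grip',round(s['grip_width'],1),round(s['grip_force'],1),'F',s['wrist_force'].round(1))
print('go cm',np.round([d[0]*np.cos(a)+d[1]*np.sin(a),d[0]*np.sin(a)-d[1]*np.cos(a),-d[2]],1)/10,'rz',round((yaw-t+180)%360-180,1),'q6',s['joint_positions'][5].round(2))
E
python3 -m pendant '[0,0,0,0,0,0,7.2, 0,0,0,0,0,0,7.2, 0,2.47,-3.53,0,0,0,0, 0,2.47,-3.53,0,0,0,0, 0,2.47,-3.53,0,0,0,0, 0,2.47,-3.53,0,0,0,0, 0,2.47,-3.53,0,0,0,0, 0,2.47,-3.53,0,0,0,0]' 40
python3 -m pendant '[0,2.47,-3.53,0,0,0,0, 0,2.47,-3.53,0,0,0,0, 0,2.47,-3.53,0,0,0,0, 0,2.47,-3.53,0,0,0,0, 0,2.47,-3.53,0,0,0,0, 0,0,0,2,0,0,0, 0,0,0,2,0,0,0, 0,0,0,2,0,0,0]'
python3 n.py 458 -143.3 54 9.5
```

```text
time_s: 1.15
eef_pos: [365.4, -335.9, 231.4]
eef_rot: [0.0, 0.997, 0.083, 0.0]
wrist_force: [-0.4, -0.1, 0.3]
grip_width: 85.3
grip_force: 0.0
time_s: 1.95
eef_pos: [457.7, -142.2, 171.0]
eef_rot: [0.0, 0.996, 0.084, 0.0]
wrist_force: [0.5, -0.0, 0.2]
grip_width: 85.6
grip_force: 0.0
t 1.95 pos [ 457.7 -142.2  171. ] yaw 9.7 tilt [0. 0.] grip 85.6 0.0 F [ 0.5 -0.   0.2]
go cm [1.00e-02 1.10e-01 1.17e+01] rz 0.2 q6 0.94
```

```bash
python3 -m pendant '[0,0,0.1,4,0,0,0, 0,0,0,4,0,0,0, 0,0,0,2.7,0,0,0, 0,0,0,1,0,0,0, 1,0,0,0,0,0,0, 1,0,0,0,0,0,0, 1,0,0,0,0,0,0, 1,0,0,0,0,0,0]' 50
python3 -m pendant '[1,0,0,0,0,0,0, 1,0,0,0,0,0,0, 1,0,0,-0.5,0,0,0, 1,0,0,-2.5,0,0,0, 1,0,0,-2,0,0,0, 1,0,0,0,0,0,0, 1,0,0,0,0,0,0, 1,0,0,0,0,0,0]'
python3 n.py 548.9 -416.3 104 8.7
python3 - <<'E'
from h import *
for n in ('top','scene'):
    p=vision.read_camera(n); 
    print(n,lid(p,'green',(360,240,405,340) if n=='top' else (210,240,295,325),46), lid(p,'blue',(360,230,405,340) if n=='top' else (200,210,310,325),142))
    if n=='scene': cv2.imwrite('pics/s1.png',p["pixels"][...,::-1])
E
```

```text
time_s: 2.75
eef_pos: [458.9, -144.5, 56.1]
eef_rot: [0.001, 0.996, 0.084, 0.001]
wrist_force: [1.3, -0.0, 3.6]
grip_width: 55.3
grip_force: 55.5
time_s: 3.55
eef_pos: [456.4, -143.3, 102.9]
eef_rot: [-0.001, 0.996, 0.084, -0.001]
wrist_force: [-0.5, 0.2, -3.6]
grip_width: 55.4
grip_force: 55.1
t 3.55 pos [ 456.4 -143.3  102.9] yaw 9.6 tilt [-0.1 -0.1] grip 55.4 55.1 F [-0.5  0.2 -3.6]
go cm [ 5.01 28.39 -0.11] rz 0.9 q6 0.93
top {'c': [406.0, -150.0], 'm': [398.7, -150.2], 'yaw': -89.9, 'yawm': np.float64(88.8), 'L': 55.0, 'W': 36.5, 'zmed': 45.2} {'c': [414.4, -144.4], 'm': [417.5, -142.4], 'yaw': 69.5, 'yawm': np.float64(78.4), 'L': 60.9, 'W': 31.1, 'zmed': 138.6}
scene {'c': [458.2, -145.8], 'm': [475.8, -151.7], 'yaw': 9.5, 'yawm': np.float64(20.6), 'L': 138.2, 'W': 56.0, 'zmed': 45.8} {'c': [480.4, -143.2], 'm': [483.3, -142.3], 'yaw': -80.2, 'yawm': np.float64(-50.9), 'L': 58.7, 'W': 56.0, 'zmed': 138.7}
```

View pics/s1.png

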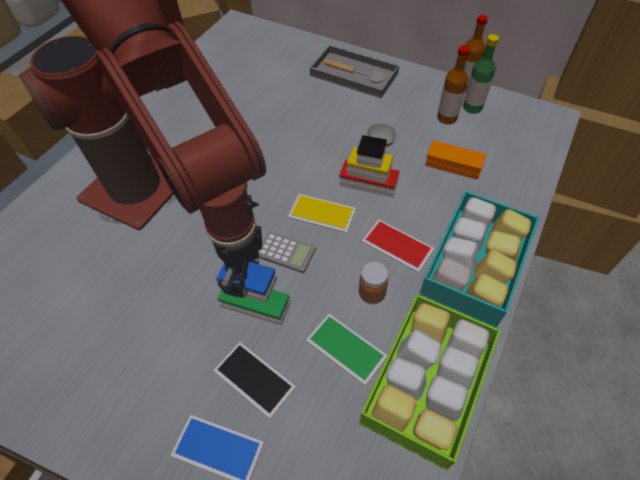

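Blue is held level and clear of green. I'll carry it to the blue plate.

```bash
python3 -m pendant '[1,0.715,4.056,0,0,0,0.9, 1,0.715,4.056,0,0,0,0, 1,0.715,4.056,0,0,0,0, 1,0.715,4.056,0,0,0,0, 1,0.715,4.056,0,0,0,0, 1,0.715,4.056,0,0,0,0, 1,0.715,4.056,0,0,0,0, 1,0,0,2,0,0,0]'
python3 -m pendant '[1,0,0,2.5,0,0,0, 1,0,0,2,0,0,0, 1,0,0,0,0,0,0, 1,0,0,0,0,0,0, 1,0,0,0,0,0,0, 1,0,0,0,0,0,0, 1,0,0,0,0,0,0, 1,0,0,0,0,0,0]'
python3 n.py 548.9 -416.3 16.5 8.7
```

```text
time_s: 4.45
eef_pos: [552.7, -423.8, 86.6]
eef_rot: [0.004, 0.997, 0.074, 0.002]
wrist_force: [-0.1, -0.2, -2.6]
grip_width: 55.6
grip_force: 55.5
time_s: 5.25
eef_pos: [550.9, -417.0, 40.3]
eef_rot: [0.001, 0.997, 0.076, 0.0]
wrist_force: [0.9, 0.2, -3.3]
grip_width: 55.3
grip_force: 55.3
t 5.25 pos [ 550.9 -417.    40.3] yaw 8.7 tilt [0.1 0.1] grip 55.3 55.3 F [ 0.9  0.2 -3.3]
go cm [-0.19 -0.1   2.38] rz 0.0 q6 0.66
```

```bash
python3 -m pendant '[1,-0.19,-0.1,1,0,0,0, 1,0,0,0.8,0,0,0, 1,0,0,0.3,0,0,0, 1,0,0,0.1,0,0,0, 1,0,0,0,0,0,0, 1,0,0,0,0,0,0, 1,0,0,0,0,0,0, 1,0,0,0,0,0,0]'
python3 n.py 548.9 -416.3 16.5 8.7
```

```text
time_s: 6.05
eef_pos: [548.2, -415.8, 18.1]
eef_rot: [-0.0, 0.997, 0.076, -0.0]
wrist_force: [-4.0, 2.4, 6.5]
grip_width: 55.5
grip_force: 56.8
t 6.05 pos [ 548.2 -415.8   18.1] yaw 8.7 tilt [-0. -0.] grip 55.5 56.8 F [-4.   2.4  6.5]
go cm [0.06 0.06 0.16] rz 0.0 q6 0.66
```

```bash
python3 -m pendant '[0,0,0,0,0,0,0, 0,0,0,0,0,0,0, 0,0,0,0,0,0,0, 0,0,0,0,0,0,0, 0,0,0,-2,0,0,0, 0,0,0,-4,0,0,0, 0,0,0,-4,0,0,0, 0,-0.5,-2,-2,0,0,0]'
python3 - <<'E'
from h import *
for n in ('top','scene'):
    p=vision.read_camera(n); 
    print(n,lid(p,'green',(360,240,405,340) if n=='top' else (210,240,295,325),46),
    lid(p,'blue',(450,200,530,310) if n=='top' else (150,380,285,480),54))
E
python3 n.py 458 -146 110 9.6
```

```text
time_s: 6.85
eef_pos: [542.4, -400.1, 142.2]
eef_rot: [0.003, 0.997, 0.075, 0.003]
wrist_force: [0.3, 0.3, 0.1]
grip_width: 85.4
grip_force: 0.0
top {'c': [456.2, -142.8], 'm': [456.1, -142.6], 'yaw': 9.5, 'yawm': np.float64(9.3), 'L': 135.0, 'W': 52.9, 'zmed': 45.7} {'c': [559.0, -404.7], 'm': [583.9, -395.7], 'yaw': 8.8, 'yawm': np.float64(-36.6), 'L': 99.7, 'W': 71.1, 'zmed': 45.4}
scene {'c': [458.0, -145.8], 'm': [458.8, -146.1], 'yaw': 9.3, 'yawm': np.float64(9.1), 'L': 138.5, 'W': 56.0, 'zmed': 46.0} {'c': [548.3, -417.3], 'm': [552.6, -416.1], 'yaw': 8.6, 'yawm': np.float64(3.4), 'L': 100.2, 'W': 54.3, 'zmed': 54.1}
t 6.95 pos [ 542.3 -397.4  142.1] yaw 8.7 tilt [0.3 0.3] grip 85.2 0.0 F [-0.6  0.3  0.5]
go cm [ -4.12 -26.19   3.21] rz -0.9 q6 0.67
```

```bash
python3 -m pendant '[0,-0.695,-4.395,0,0,0,-0.9, 0,-0.695,-4.395,0,0,0,0, 0,-0.695,-4.395,0,0,0,0, 0,-0.695,-4.395,0,0,0,0, 0,-0.695,-4.395,0,0,0,0, 0,-0.695,-4.395,0,0,0,0, 0,0,0,3.5,0,0,0, 0,0,0,2.5,0,0,0]'
python3 -m pendant '[0,0,0,0,0,0,0, 0,0,0,0,0,0,0, 0,0,0,0,0,0,0, 0,0,0,0,0,0,0, 0,0,0,0,0,0,0, 0,0,0,0,0,0,0, 0,0,0,0,0,0,0, 0,0,0,0,0,0,0]'
python3 n.py 457.2 -144.3 9 9.5
```

```text
time_s: 7.75
eef_pos: [455.6, -142.4, 75.9]
eef_rot: [0.0, 0.996, 0.085, 0.0]
wrist_force: [-0.1, -0.1, -0.1]
grip_width: 85.6
grip_force: 0.0
time_s: 8.55
eef_pos: [456.2, -143.7, 77.4]
eef_rot: [0.0, 0.996, 0.084, 0.0]
wrist_force: [-0.1, -0.3, -0.5]
grip_width: 85.4
grip_force: 0.0
t 8.55 pos [ 456.2 -143.7   77.4] yaw 9.6 tilt [0. 0.] grip 85.4 0.0 F [-0.1 -0.3 -0.5]
go cm [0.09 0.07 6.84] rz 0.1 q6 0.93
```

```bash
python3 -m pendant '[0,0.09,0.07,3,0,0,0, 0,0,0,2.5,0,0,0, 0,0,0,1.3,0,0,0, 0,0,0,0,0,0,0, 1,0,0,0,0,0,0, 1,0,0,0,0,0,0, 1,0,0,0,0,0,0, 1,0,0,0,0,0,0]' 55
python3 n.py 457.2 -144.3 9 9.5
python3 -m pendant '[1,0,0,-1,0,0,0, 1,0,0,-2,0,0,0, 1,0,0,-2,0,0,0, 1,0,0,0,0,0,0, 1,0,0,0,0,0,0, 1,0,0,0,0,0,0, 1,0,0,0,0,0,0, 1,0,0,0,0,0,0]'
python3 n.py 669.7 -140.2 60 -10.8
```

```text
time_s: 9.35
eef_pos: [458.3, -144.6, 10.8]
eef_rot: [0.0, 0.997, 0.084, 0.001]
wrist_force: [-0.5, 1.5, 5.9]
grip_width: 55.4
grip_force: 60.4
t 9.35 pos [ 458.3 -144.6   10.8] yaw 9.6 tilt [0.1 0.1] grip 55.4 60.4 F [-0.5  1.5  5.9]
go cm [-0.1  -0.05  0.18] rz 0.1 q6 0.93
time_s: 10.15
eef_pos: [456.3, -143.9, 58.3]
eef_rot: [-0.0, 0.996, 0.084, -0.001]
wrist_force: [0.4, 0.7, -4.8]
grip_width: 54.9
grip_force: 60.2
t 10.15 pos [ 456.3 -143.9   58.3] yaw 9.6 tilt [-0.1 -0.1] grip 54.9 60.2 F [ 0.4  0.7 -4.8]
go cm [20.89 -4.36 -0.17] rz 20.4 q6 0.93
```

```bash
python3 -m pendant '[1,0,0,0,0,0,6.8, 1,0,0,0,0,0,6.8, 1,0,0,0,0,0,6.8, 1,4.5,-0.9,0,0,0,0, 1,4.5,-0.9,0,0,0,0, 1,4.5,-0.9,0,0,0,0, 1,4,-0.9,0,0,0,0, 1,2.4,-0.5,0,0,0,0]'
python3 -m pendant '[1,0.99,-0.26,0,0,0,0, 1,0,0,1,0,0,0, 1,0,0,1,0,0,0, 1,0,0,0,0,0,0, 1,0,0,0,0,0,0, 1,0,0,0,0,0,0, 1,0,0,0,0,0,0, 1,0,0,0,0,0,0]'
python3 n.py 669.7 -140.2 17.5 -10.8
```

```text
time_s: 10.95
eef_pos: [662.9, -140.9, 58.5]
eef_rot: [-0.0, 0.996, -0.094, 0.0]
wrist_force: [-1.2, -1.1, -4.4]
grip_width: 55.6
grip_force: 60.3
time_s: 11.75
eef_pos: [670.8, -140.8, 40.1]
eef_rot: [0.0, 0.996, -0.094, 0.001]
wrist_force: [0.4, 0.5, -5.2]
grip_width: 55.3
grip_force: 60.2
t 11.75 pos [ 670.8 -140.8   40.1] yaw -10.8 tilt [0.  0.1] grip 55.3 60.2 F [ 0.4  0.5 -5.2]
go cm [-0.12 -0.04  2.26] rz -0.0 q6 1.44
```

```bash
python3 -m pendant '[1,-0.1,0,1,0,0,0, 1,0,0,0.8,0,0,0, 1,0,0,0.3,0,0,0, 1,0,0,0.1,0,0,0, 1,0,0,0,0,0,0, 1,0,0,0,0,0,0, 1,0,0,0,0,0,0, 1,0,0,0,0,0,0]'
python3 n.py 669.7 -140.2 17.5 -10.8
```

```text
time_s: 12.55
eef_pos: [669.3, -140.3, 18.8]
eef_rot: [0.0, 0.996, -0.094, -0.0]
wrist_force: [-7.8, 2.0, 8.4]
grip_width: 55.1
grip_force: 62.2
t 12.55 pos [ 669.3 -140.3   18.8] yaw -10.8 tilt [ 0. -0.] grip 55.1 62.2 F [-7.8  2.   8.4]
go cm [ 0.03 -0.02  0.13] rz 0.0 q6 1.44
```

```bash
python3 -m pendant '[0,0,0,0,0,0,0, 0,0,0,0,0,0,0, 0,0,0,0,0,0,0, 0,0,0,0,0,0,0, 0,0,0,-2,0,0,0, 0,0,0,-4.5,0,0,0, 0,0,0,-4.5,0,0,0, 0,0,0,-4.5,0,0,0]'
python3 -m pendant '[0,0,0,-2.5,0,0,-7.6, 0,0,0,0,0,0,-7.6, 0,0,0,0,0,0,-7.6, 0,0,0,0,0,0,0, 0,0,0,0,0,0,0, 0,0,0,0,0,0,0, 0,0,0,0,0,0,0, 0,0,0,0,0,0,0]'
python3 n.py 527.6 272.9 180 12
python3 - <<'E'
from h import *
for n in ('top','scene'):
    p=vision.read_camera(n); 
    print(n,lid(p,'green',(340,150,420,260) if n=='top' else (290,290,370,400),54))
E
```

```text
time_s: 13.35
eef_pos: [669.2, -140.3, 173.5]
eef_rot: [-0.0, 0.996, -0.094, -0.0]
wrist_force: [0.5, -0.2, 0.4]
grip_width: 85.3
grip_force: 0.0
time_s: 14.15
eef_pos: [669.4, -140.4, 197.0]
eef_rot: [-0.0, 0.995, 0.104, -0.0]
wrist_force: [-0.7, 0.7, 0.8]
grip_width: 85.6
grip_force: 0.0
t 14.15 pos [ 669.4 -140.4  197. ] yaw 11.9 tilt [-0. -0.] grip 85.6 0.0 F [-0.7  0.7  0.8]
go cm [ -5.28 -43.37   1.7 ] rz -0.1 q6 1.04
top {'c': [681.1, -141.4], 'm': [679.2, -143.4], 'yaw': -10.2, 'yawm': np.float64(-68.7), 'L': 55.0, 'W': 52.5, 'zmed': 54.0}
scene {'c': [668.2, -142.6], 'm': [667.5, -146.8], 'yaw': -10.9, 'yawm': np.float64(-11.2), 'L': 137.6, 'W': 55.3, 'zmed': 54.0}
```

```bash
python3 -m pendant '[0,-0.55,-4.5,0,0,0,0, 0,-0.55,-4.5,0,0,0,0, 0,-0.55,-4.5,0,0,0,0, 0,-0.55,-4.5,0,0,0,0, 0,-0.55,-4.5,0,0,0,0, 0,-0.55,-4.5,0,0,0,0, 0,-0.55,-4.5,0,0,0,0, 0,-0.55,-4.5,0,0,0,0]'
python3 -m pendant '[0,-0.55,-4.5,0,0,0,0, 0,-0.25,-2,0,0,0,0, 0,-0.08,-0.87,1,0,0,0, 0,0,0,2,0,0,0, 0,0,0,0,0,0,0, 0,0,0,0,0,0,0, 0,0,0,0,0,0,0, 0,0,0,0,0,0,0]'
python3 n.py 527.6 272.9 101 12
```

```text
time_s: 15.05
eef_pos: [550.9, 204.3, 197.6]
eef_rot: [-0.0, 0.995, 0.104, 0.0]
wrist_force: [0.8, 0.6, 0.5]
grip_width: 85.1
grip_force: 0.0
time_s: 15.85
eef_pos: [528.6, 272.5, 168.3]
eef_rot: [-0.0, 0.995, 0.104, 0.001]
wrist_force: [0.5, -0.7, 0.4]
grip_width: 85.4
grip_force: 0.0
t 15.85 pos [528.6 272.5 168.3] yaw 11.9 tilt [-0.   0.1] grip 85.4 0.0 F [ 0.5 -0.7  0.4]
go cm [-0.09 -0.06  6.73] rz -0.1 q6 1.71
```

```bash
python3 -m pendant '[0,-0.09,-0.06,3,0,0,0, 0,0,0,2.5,0,0,0, 0,0,0,1.2,0,0,0, 0,0,0,0,0,0,0, 1,0,0,0,0,0,0, 1,0,0,0,0,0,0, 1,0,0,0,0,0,0, 1,0,0,0,0,0,0]' 50
python3 n.py 527.6 272.9 101 12
python3 -m pendant '[1,0,0,-0.5,0,0,0, 1,0,0,-1.5,0,0,0, 1,0,0,-2,0,0,0, 1,0,0,-2,0,0,0, 1,0,0,0,0,0,7.3, 1,0,0,0,0,0,7.3, 1,0,0,0,0,0,7.4, 1,0,0,0,0,0,0]'
python3 n.py 538.3 -278.3 130 -10.1
python3 - <<'E'
from h import *
p=vision.read_camera('scene');cv2.imwrite('pics/s2.png',p["pixels"][...,::-1])
E
```

```text
time_s: 16.65
eef_pos: [528.2, 274.0, 102.5]
eef_rot: [-0.001, 0.995, 0.105, 0.002]
wrist_force: [0.4, 1.6, 6.0]
grip_width: 55.5
grip_force: 54.7
t 16.65 pos [528.2 274.  102.5] yaw 12.0 tilt [-0.1  0.2] grip 55.5 54.7 F [0.4 1.6 6. ]
go cm [-0.09  0.09  0.15] rz -0.0 q6 1.71
time_s: 17.45
eef_pos: [526.5, 273.1, 160.8]
eef_rot: [0.0, 0.996, -0.088, -0.0]
wrist_force: [-0.4, 0.4, -3.0]
grip_width: 55.4
grip_force: 53.9
t 17.45 pos [526.5 273.1 160.8] yaw -10.1 tilt [ 0. -0.] grip 55.4 53.9 F [-0.4  0.4 -3. ]
go cm [10.83 54.08  3.08] rz 0.0 q6 2.09
```

View pics/s2.png

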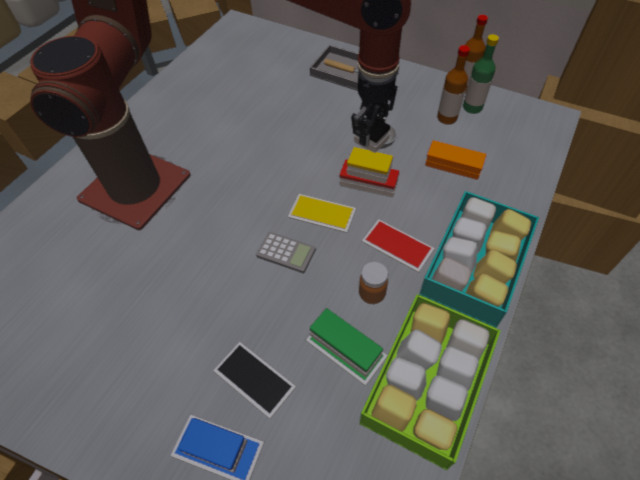

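Green and blue sit squarely on their plates, and black is lifted clear. Carrying black now.

```bash
python3 -m pendant '[1,0.9,4.5,0,0,0,0, 1,0.9,4.5,0,0,0,0, 1,0.9,4.5,0,0,0,0, 1,0.9,4.5,0,0,0,0, 1,0.9,4.5,0,0,0,0, 1,0.9,4.5,0,0,0,0, 1,0.9,4.5,0,0,0,0, 1,0.9,4.5,0,0,0,0]'
python3 -m pendant '[1,0.9,4.5,0,0,0,0, 1,0.9,4.5,0,0,0,0, 1,0.9,4.5,0,0,0,0, 1,0.6,3,1,0,0,0, 1,0.33,1.58,2.5,0,0,0, 1,0,0,3,0,0,0, 1,0,0,3,0,0,0, 1,0,0,2,0,0,0]'
python3 -m pendant '[1,0,0,0,0,0,0, 1,0,0,0,0,0,0, 1,0,0,0,0,0,0, 1,0,0,0,0,0,0, 1,0,0,0,0,0,0, 1,0,0,0,0,0,0, 1,0,0,0,0,0,0, 1,0,0,0,0,0,0]'
python3 n.py 538.3 -278.3 18 -10.1
```

```text
time_s: 18.3
eef_pos: [534.8, -95.6, 160.7]
eef_rot: [0.0, 0.996, -0.085, 0.0]
wrist_force: [0.4, -0.6, -3.6]
grip_width: 55.4
grip_force: 54.6
time_s: 19.1
eef_pos: [538.0, -277.7, 42.9]
eef_rot: [-0.001, 0.996, -0.086, -0.001]
wrist_force: [-0.4, 0.1, -2.9]
grip_width: 55.1
grip_force: 54.6
time_s: 19.9
eef_pos: [539.4, -278.1, 45.4]
eef_rot: [0.0, 0.996, -0.087, 0.0]
wrist_force: [-0.3, -0.3, -2.4]
grip_width: 55.2
grip_force: 54.5
t 19.9 pos [ 539.4 -278.1   45.4] yaw -10.0 tilt [0. 0.] grip 55.2 54.5 F [-0.3 -0.3 -2.4]
go cm [-0.11  0.04  2.74] rz 0.1 q6 1.14
```

```bash
python3 -m pendant '[1,-0.1,0,1.3,0,0,0, 1,0,0,0.9,0,0,0, 1,0,0,0.4,0,0,0, 1,0,0,0.1,0,0,0, 1,0,0,0,0,0,0, 1,0,0,0,0,0,0, 1,0,0,0,0,0,0, 1,0,0,0,0,0,0]'
python3 n.py 538.3 -278.3 18 -10.1
```

```text
time_s: 20.7
eef_pos: [538.1, -277.7, 18.5]
eef_rot: [-0.0, 0.996, -0.087, -0.001]
wrist_force: [-3.8, 2.1, 5.2]
grip_width: 55.4
grip_force: 55.8
t 20.7 pos [ 538.1 -277.7   18.5] yaw -10.0 tilt [-0.  -0.1] grip 55.4 55.8 F [-3.8  2.1  5.2]
go cm [0.03 0.05 0.05] rz 0.1 q6 1.14
```

Contact with the plate. I'll release, rise and measure yellow.

```bash
python3 -m pendant '[0,0,0,0,0,0,0, 0,0,0,0,0,0,0, 0,0,0,0,0,0,0, 0,0,0,0,0,0,0, 0,0,0,-2,0,0,0, 0,0,0,-4.5,0,0,0, 0,0,0,-4.5,0,0,0, 0,0,0,-3.5,0,0,-6.5]'
python3 - <<'E'
from h import *
HSV['yellow']=[((20,90,60),(36,255,255))]
for n in ('top','scene'):
    p=vision.read_camera(n); t=n=='top'
    print(n,lid(p,'yellow',(175,225,230,300) if t else (330,140,405,180),92))
    print(lid(p,'red',(175,225,230,300) if t else (330,150,405,195),46))
    print('blk',lid(p,'black',(410,215,460,300) if t else (200,330,310,420),54))
    if t: print('ypl',lid(p,'yellow',(230,245,290,335),8))
E
python3 n.py 527 271 150 10
```

```text
time_s: 21.5
eef_pos: [539.0, -278.4, 166.2]
eef_rot: [0.001, 1.0, -0.03, 0.001]
wrist_force: [0.5, -0.2, 0.2]
grip_width: 85.8
grip_force: 0.0
top {'c': [524.3, 275.6], 'm': [523.9, 275.7], 'yaw': 9.1, 'yawm': np.float64(9.3), 'L': 99.8, 'W': 56.8, 'zmed': 91.8}
{'c': [475.2, 266.1], 'm': [468.3, 263.7], 'yaw': -78.6, 'yawm': np.float64(-75.0), 'L': 54.2, 'W': 34.7, 'zmed': 45.7}
blk {'c': [545.3, -253.1], 'm': [543.4, -266.1], 'yaw': -32.0, 'yawm': np.float64(-28.8), 'L': 227.5, 'W': 59.8, 'zmed': 504.9}
ypl {'c': [465.0, 141.8], 'm': [464.5, 141.8], 'yaw': 9.2, 'yawm': np.float64(9.2), 'L': 135.9, 'W': 62.4, 'zmed': 7.8}
scene {'c': [526.6, 270.7], 'm': [527.1, 270.5], 'yaw': 8.9, 'yawm': np.float64(7.5), 'L': 100.4, 'W': 65.1, 'zmed': 91.7}
{'c': [527.9, 270.5], 'm': [540.4, 262.9], 'yaw': 11.3, 'yawm': np.float64(16.6), 'L': 137.7, 'W': 59.6, 'zmed': 45.1}
blk {'c': [514.0, -286.8], 'm': [525.7, -282.2], 'yaw': -18.2, 'yawm': np.float64(-10.5), 'L': 203.1, 'W': 93.2, 'zmed': 53.9}
t 21.6 pos [ 541.9 -280.3  170.5] yaw -3.3 tilt [0.4 0.6] grip 85.8 0.0 F [0.3 0.4 0.7]
go cm [  8.1  -54.55   2.05] rz -13.3 q6 1.02
```

```bash
python3 -m pendant '[0,0,0,0,0,0,-6.2, 0,0,0,0,0,0,-6.2, 0,0.6,-4.4,0,0,0,0, 0,0.6,-4.4,0,0,0,0, 0,0.6,-4.4,0,0,0,0, 0,0.6,-4.4,0,0,0,0, 0,0.6,-4.4,0,0,0,0, 0,0.6,-4.4,0,0,0,0]'
python3 -m pendant '[0,0.6,-4.4,0,0,0,0, 0,0.6,-4.4,0,0,0,0, 0,0.6,-4.4,0,0,0,0, 0,0.6,-4.4,0,0,0,0, 0,0.6,-4.4,0,0,0,0, 0,0.6,-4.4,0,0,0,0, 0,0.15,-1.3,0,0,0,0, 0,0,-0.52,2,0,0,0]'
python3 -m pendant '[0,0,0,1,0,0,0, 0,0,0,0,0,0,0, 0,0,0,0,0,0,0, 0,0,0,0,0,0,0, 0,0,0,0,0,0,0, 0,0,0,0,0,0,0, 0,0,0,0,0,0,0, 0,0,0,0,0,0,0]'
python3 n.py 525.5 273 55 9
```

```text
time_s: 22.4
eef_pos: [532.4, -9.8, 162.4]
eef_rot: [-0.0, 0.997, 0.077, -0.0]
wrist_force: [0.6, -0.6, -0.1]
grip_width: 85.7
grip_force: 0.0
time_s: 23.2
eef_pos: [528.0, 275.5, 145.2]
eef_rot: [-0.001, 0.997, 0.079, 0.002]
wrist_force: [1.0, -0.0, -0.1]
grip_width: 85.4
grip_force: 0.0
time_s: 24.0
eef_pos: [526.7, 273.1, 133.5]
eef_rot: [-0.0, 0.997, 0.078, 0.0]
wrist_force: [-0.3, -0.4, -0.8]
grip_width: 85.5
grip_force: 0.0
t 24.0 pos [526.7 273.1 133.5] yaw 8.9 tilt [-0.  0.] grip 85.5 0.0 F [-0.3 -0.4 -0.8]
go cm [-0.12 -0.01  7.85] rz -0.1 q6 1.76
```

```bash
python3 -m pendant '[0,-0.1,0,3.5,0,0,0, 0,0,0,3,0,0,0, 0,0,0,1.3,0,0,0, 0,0,0,0,0,0,0, 1,0,0,0,0,0,0, 1,0,0,0,0,0,0, 1,0,0,0,0,0,0, 1,0,0,0,0,0,0]' 50
python3 n.py 525.5 273 55 9
python3 -m pendant '[1,0,0,-0.5,0,0,0, 1,0,0,-1.5,0,0,0, 1,0,0,-2,0,0,0, 1,0,0,-1,0,0,0, 1,0,0,0,0,0,0, 1,0,0,0,0,0,0, 1,0,0,0,0,0,0, 1,0,0,0,0,0,0]'
python3 n.py 464.8 141.3 50 9.2
```

```text
time_s: 24.8
eef_pos: [527.4, 273.8, 57.8]
eef_rot: [-0.001, 0.997, 0.078, 0.002]
wrist_force: [-1.0, 1.4, 6.5]
grip_width: 55.6
grip_force: 54.9
t 24.8 pos [527.4 273.8  57.8] yaw 8.9 tilt [-0.1  0.2] grip 55.6 54.9 F [-1.   1.4  6.5]
go cm [-0.2   0.05  0.28] rz -0.1 q6 1.76
time_s: 25.6
eef_pos: [524.8, 272.6, 104.1]
eef_rot: [0.0, 0.997, 0.078, -0.001]
wrist_force: [0.0, 0.5, -3.8]
grip_width: 55.5
grip_force: 54.0
t 25.6 pos [524.8 272.6 104.1] yaw 8.9 tilt [ 0.  -0.1] grip 55.5 54.0 F [ 0.   0.5 -3.8]
go cm [-8.02 12.    5.41] rz -0.3 q6 1.76
```

```bash
python3 -m pendant '[1,-1.8,2.7,0,0,0,-0.3, 1,-1.8,2.7,0,0,0,0, 1,-1.8,2.7,0,0,0,0, 1,-1.8,2.7,0,0,0,0, 1,-0.6,0.9,1,0,0,0, 1,-0.22,0.3,2.5,0,0,0, 1,0,0,2,0,0,0, 1,0,0,0.9,0,0,0]'
python3 -m pendant '[1,0,0,0,0,0,0, 1,0,0,0,0,0,0, 1,0,0,0,0,0,0, 1,0,0,0,0,0,0, 1,0,0,0,0,0,0, 1,0,0,0,0,0,0, 1,0,0,0,0,0,0, 1,0,0,0,0,0,0]'
python3 n.py 464.8 141.3 17.5 9.2
```

```text
time_s: 26.4
eef_pos: [463.7, 141.5, 38.8]
eef_rot: [-0.0, 0.997, 0.08, -0.002]
wrist_force: [-0.4, 1.0, -4.1]
grip_width: 55.1
grip_force: 54.4
time_s: 27.2
eef_pos: [465.5, 141.7, 41.4]
eef_rot: [0.0, 0.997, 0.08, 0.0]
wrist_force: [0.6, 0.4, -3.5]
grip_width: 55.4
grip_force: 54.4
t 27.2 pos [465.5 141.7  41.4] yaw 9.2 tilt [0. 0.] grip 55.4 54.4 F [ 0.6  0.4 -3.5]
go cm [-0.07  0.03  2.39] rz -0.0 q6 1.54
```

```bash
python3 -m pendant '[1,-0.05,0,1,0,0,0, 1,0,0,0.8,0,0,0, 1,0,0,0.4,0,0,0, 1,0,0,0.1,0,0,0, 1,0,0,0,0,0,0, 1,0,0,0,0,0,0, 1,0,0,0,0,0,0, 1,0,0,0,0,0,0]'
python3 n.py 464.8 141.3 17.5 9.2
```

```text
time_s: 28.0
eef_pos: [464.0, 141.5, 19.6]
eef_rot: [0.0, 0.997, 0.08, -0.002]
wrist_force: [-12.4, -2.9, 21.9]
grip_width: 55.5
grip_force: 57.8
t 28.0 pos [464.  141.5  19.6] yaw 9.2 tilt [ 0.  -0.2] grip 55.5 57.8 F [-12.4  -2.9  21.9]
go cm [0.07 0.03 0.21] rz 0.0 q6 1.54
```

```bash
python3 -m pendant '[1,0,0,-0.15,0,0,0, 1,0,0,0,0,0,0, 0,0,0,0,0,0,0, 0,0,0,0,0,0,0, 0,0,0,0,0,0,0, 0,0,0,0,0,0,0, 0,0,0,-3,0,0,0, 0,0,0,-4.5,0,0,0]'
python3 -m pendant '[0,0,0,-4.5,0,0,0, 0,0,0,0,0,0,0, 0,0,0,0,0,0,0, 0,0,0,0,0,0,0, 0,0,0,0,0,0,0, 0,0,0,0,0,0,0, 0,0,0,0,0,0,0, 0,0,0,0,0,0,0]'
python3 - <<'E'
from h import *
HSV['yellow']=[((20,90,60),(36,255,255))]
for n in ('top','scene'):
    p=vision.read_camera(n); t=n=='top'
    print(n,lid(p,'red',(175,215,235,305) if t else (330,150,405,195),46))
    print('yel',lid(p,'yellow',(230,235,290,335) if t else (270,170,370,240),54))
    if t: print('blk',lid(p,'black',(425,230,455,290),54))
    cv2.imwrite(f'pics/{n}3.png',p["pixels"][...,::-1])
E
python3 n.py 528 270 60 11
```

```text
time_s: 28.8
eef_pos: [462.1, 141.2, 92.7]
eef_rot: [0.0, 0.997, 0.08, -0.004]
wrist_force: [1.2, 0.5, 0.5]
grip_width: 85.5
grip_force: 0.0
time_s: 29.6
eef_pos: [464.7, 141.6, 139.3]
eef_rot: [0.0, 0.997, 0.08, -0.001]
wrist_force: [0.5, 0.2, 0.4]
grip_width: 85.2
grip_force: 0.0
top {'c': [574.8, 284.8], 'm': [576.2, 283.6], 'yaw': -80.3, 'yawm': np.float64(89.9), 'L': 53.9, 'W': 37.5, 'zmed': 46.1}
yel {'c': [416.7, 152.9], 'm': [417.5, 152.9], 'yaw': 8.1, 'yawm': np.float64(6.7), 'L': 46.0, 'W': 15.6, 'zmed': 52.2}
blk {'c': [552.7, -274.4], 'm': [552.7, -275.9], 'yaw': -9.9, 'yawm': np.float64(0.5), 'L': 86.8, 'W': 62.0, 'zmed': 52.2}
scene {'c': [527.8, 271.6], 'm': [528.3, 271.2], 'yaw': 10.6, 'yawm': np.float64(10.5), 'L': 137.7, 'W': 60.6, 'zmed': 45.7}
yel {'c': [479.8, 124.9], 'm': [476.8, 125.8], 'yaw': 9.1, 'yawm': np.float64(-1.1), 'L': 130.2, 'W': 90.5, 'zmed': 52.5}
t 29.7 pos [464.9 141.6 139.6] yaw 9.2 tilt [ 0. -0.] grip 85.4 0.0 F [1.  0.3 0.1]
go cm [  8.64 -11.4    7.96] rz -1.8 q6 1.54
```

View pics/top3.png

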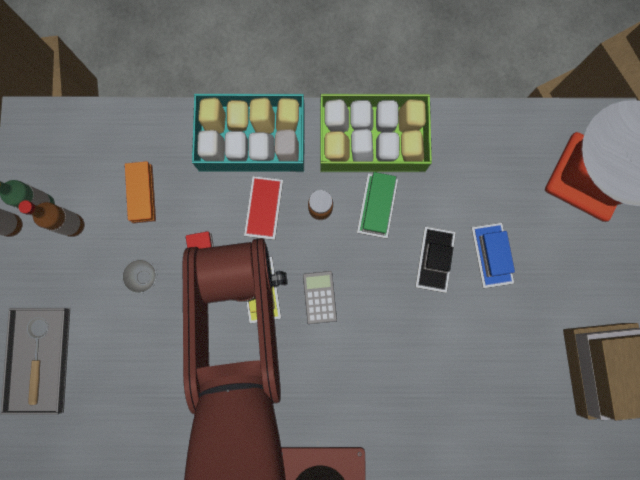

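Top view: green, black and blue are on their plates. Red now stands alone at about (200,262), with only its far end visible at (200,240). The arm covers yellow. Red is next.

```bash
python3 -m pendant '[0,2,-2.7,0,0,0,-1.6, 0,2,-2.7,0,0,0,0, 0,2,-2.7,0,0,0,0, 0,2,-2.7,0,0,0,0, 0,0.53,-0.9,2,0,0,0, 0,0,0,3,0,0,0, 0,0,0,1.5,0,0,0, 0,0,0,0,0,0,0]'
python3 -m pendant '[0,0,0,0,0,0,0, 0,0,0,0,0,0,0, 0,0,0,0,0,0,0, 0,0,0,0,0,0,0, 0,0,0,0,0,0,0, 0,0,0,0,0,0,0, 0,0,0,0,0,0,0, 0,0,0,0,0,0,0]'
python3 n.py 526.8 272.5 10 10.8
python3 - <<'E'
from h import *
HSV['yellow']=[((20,90,60),(36,255,255))]
p=vision.read_camera('scene');cv2.imwrite('pics/s4.png',cv2.resize(p["pixels"][100:300,200:460,::-1],None,fx=3,fy=3))
p=vision.read_camera('top')
cv2.imwrite('pics/t4.png',cv2.resize(p["pixels"][170:320,230:520,::-1],None,fx=2.7,fy=2.7))
E
```

```text
time_s: 30.5
eef_pos: [525.3, 271.1, 71.7]
eef_rot: [0.001, 0.996, 0.094, -0.003]
wrist_force: [-0.2, -1.3, 0.2]
grip_width: 85.5
grip_force: 0.0
time_s: 31.3
eef_pos: [527.6, 272.1, 74.8]
eef_rot: [0.0, 0.996, 0.094, -0.0]
wrist_force: [-0.5, -0.4, -0.2]
grip_width: 85.2
grip_force: 0.0
t 31.3 pos [527.6 272.1  74.8] yaw 10.8 tilt [ 0. -0.] grip 85.2 0.0 F [-0.5 -0.4 -0.2]
go cm [-0.07 -0.06  6.48] rz -0.0 q6 1.73
```

View pics/s4.png

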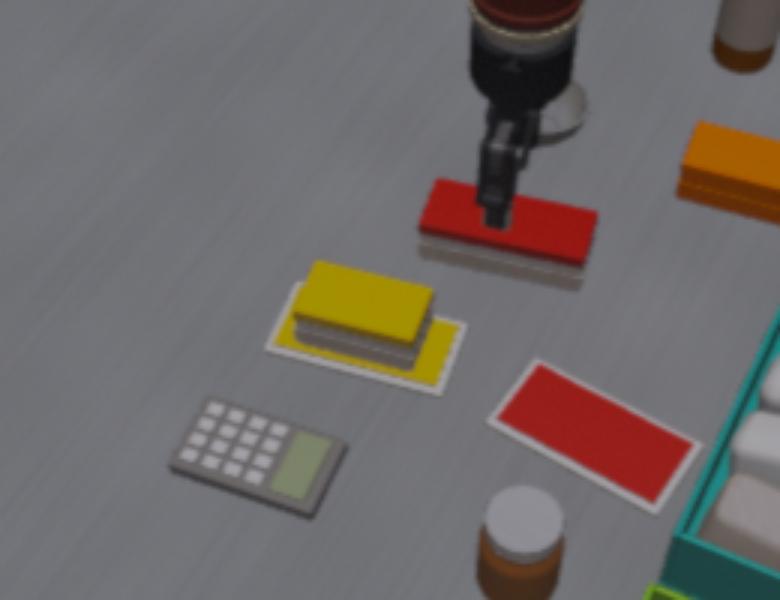

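View pics/t4.png

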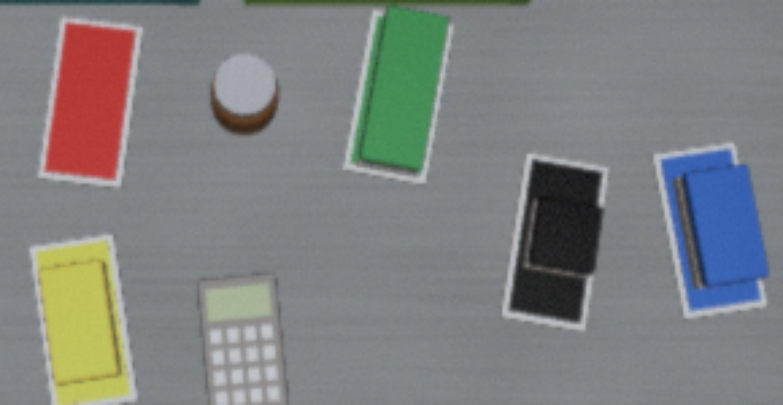

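In the crops, yellow, green, black and blue sit centred and square. Their offsets in the top view are only lid parallax. The gripper is over the red tin, with the orange one well apart. Grasping red.

```bash
python3 -m pendant '[0,-0.07,-0.06,3,0,0,0, 0,0,0,2.3,0,0,0, 0,0,0,1.1,0,0,0, 0,0,0,0,0,0,0, 1,0,0,0,0,0,0, 1,0,0,0,0,0,0, 1,0,0,0,0,0,0, 1,0,0,0,0,0,0]' 55
python3 n.py 526.8 272.5 10 10.8
python3 -m pendant '[1,0,0,-1,0,0,0, 1,0,0,-2,0,0,0, 1,0,0,-2,0,0,0, 1,0,0,-1,0,0,5.9, 1,0,0,0,0,0,5.9, 1,0,0,0,0,0,5.9, 1,0,0,0,0,0,0, 1,0,0,0,0,0,0]'
python3 n.py 664.5 137.9 55 -6.9
```

```text
time_s: 32.2
eef_pos: [528.4, 273.3, 12.8]
eef_rot: [-0.001, 0.996, 0.094, 0.002]
wrist_force: [0.2, 0.0, 5.0]
grip_width: 55.5
grip_force: 60.8
t 32.2 pos [528.4 273.3  12.8] yaw 10.8 tilt [-0.1  0.2] grip 55.5 60.8 F [0.2 0.  5. ]
go cm [-0.17  0.05  0.28] rz -0.0 q6 1.73
time_s: 33.0
eef_pos: [526.4, 272.3, 70.6]
eef_rot: [0.0, 0.998, -0.059, -0.0]
wrist_force: [0.6, -0.4, -2.9]
grip_width: 55.2
grip_force: 59.9
t 33.0 pos [526.4 272.3  70.6] yaw -6.7 tilt [ 0. -0.] grip 55.2 59.9 F [ 0.6 -0.4 -2.9]
go cm [15.33 11.68  1.56] rz 0.2 q6 2.03
```

```bash
python3 -m pendant '[1,3.4,2.6,0,0,0,0.2, 1,3.4,2.6,0,0,0,0, 1,3.4,2.6,0,0,0,0, 1,3.4,2.6,0,0,0,0, 1,1.2,0.9,0,0,0,0, 1,0.53,0.38,1,0,0,0, 1,0,0,2,0,0,0, 1,0,0,0,0,0,0]'
python3 -m pendant '[1,0,0,0,0,0,0, 1,0,0,0,0,0,0, 1,0,0,0,0,0,0, 1,0,0,0,0,0,0, 1,0,0,0,0,0,0, 1,0,0,0,0,0,0, 1,0,0,0,0,0,0, 1,0,0,0,0,0,0]'
python3 n.py 664.5 137.9 18.5 -6.9
```

```text
time_s: 33.8
eef_pos: [660.6, 138.2, 36.2]
eef_rot: [0.0, 0.998, -0.061, -0.004]
wrist_force: [-1.6, -0.2, -4.0]
grip_width: 55.1
grip_force: 59.7
time_s: 34.6
eef_pos: [664.6, 137.7, 40.8]
eef_rot: [-0.0, 0.998, -0.062, -0.0]
wrist_force: [0.0, -0.2, -2.8]
grip_width: 55.2
grip_force: 59.7
t 34.6 pos [664.6 137.7  40.8] yaw -7.1 tilt [-0. -0.] grip 55.2 59.7 F [ 0.  -0.2 -2.8]
go cm [-0.02 -0.01  2.23] rz -0.2 q6 1.78
```

```bash
python3 -m pendant '[1,0,0,1,0,0,-0.2, 1,0,0,0.7,0,0,0, 1,0,0,0.3,0,0,0, 1,0,0,0.1,0,0,0, 1,0,0,0,0,0,0, 1,0,0,0,0,0,0, 1,0,0,0,0,0,0, 1,0,0,0,0,0,0]'
python3 n.py 664.5 137.9 18.5 -6.9
```

```text
time_s: 35.4
eef_pos: [664.5, 137.7, 20.7]
eef_rot: [0.0, 0.998, -0.06, -0.0]
wrist_force: [-5.4, -0.3, 6.7]
grip_width: 55.2
grip_force: 61.2
t 35.4 pos [664.5 137.7  20.7] yaw -6.9 tilt [ 0. -0.] grip 55.2 61.2 F [-5.4 -0.3  6.7]
go cm [-0.   -0.01  0.22] rz 0.0 q6 1.78
```

```bash
python3 -m pendant '[0,0,0,0,0,0,0, 0,0,0,0,0,0,0, 0,0,0,0,0,0,0, 0,0,0,0,0,0,0, 0,0,0,-2,0,0,0, 0,0,0,-4.5,0,0,0, 0,0,0,-4.5,0,0,0, 0,0,0,-4.5,0,0,0]'
python3 -m pendant '[0,0,0,-3,0,0,0, 0,-4,2,0,0,0,0, 0,-4,4,0,0,0,0, 0,-4,4,0,0,0,0, 0,-4,4,0,0,0,0, 0,-4,4,0,0,0,0, 0,-3,2,0,0,0,0, 0,0,0,0,0,0,0]'
python3 - <<'E'
from h import *
HSV['yellow']=[((20,90,60),(36,255,255))]
p=vision.read_camera('scene');cv2.imwrite('pics/s5.png',p["pixels"][:,:,::-1])
print(r.get_state()['eef_pos'])
q=vision.read_camera('top');cv2.imwrite('pics/t5.png',cv2.resize(q["pixels"][150:330,220:530,::-1],None,fx=2.5,fy=2.5))
for c,b,z in(('red',(350,195,445,260),0),): print(c,lid(p,c,b,54),lid(q,c,(235,160,295,250),54))
E
```

```text
time_s: 36.2
eef_pos: [664.3, 137.8, 176.0]
eef_rot: [0.0, 0.998, -0.06, -0.0]
wrist_force: [0.9, 0.5, -0.3]
grip_width: 85.4
grip_force: 0.0
time_s: 37.0
eef_pos: [429.8, -18.2, 204.3]
eef_rot: [0.0, 0.998, -0.062, -0.001]
wrist_force: [0.5, -0.4, -0.4]
grip_width: 85.1
grip_force: 0.0
[431.85028437 -17.69859337 204.96269622]
red {'c': [664.2, 133.5], 'm': [665.7, 132.9], 'yaw': -6.8, 'yawm': np.float64(-7.3), 'L': 137.6, 'W': 58.3, 'zmed': 53.8} {'c': [662.5, 136.8], 'm': [662.1, 136.9], 'yaw': -6.6, 'yawm': np.float64(-6.8), 'L': 137.7, 'W': 53.5, 'zmed': 54.0}
```

View pics/s5.png

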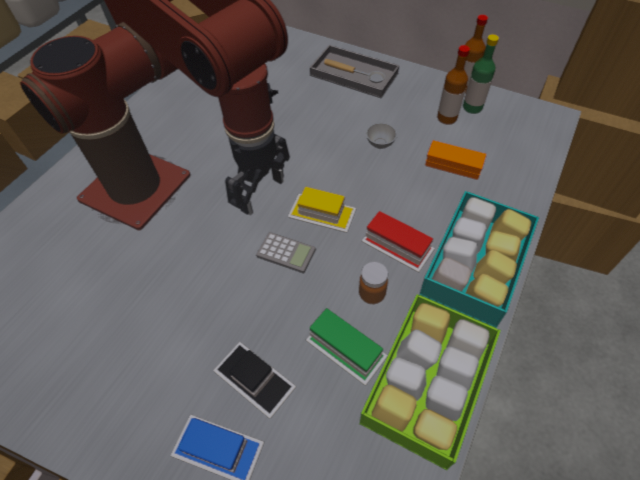

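View pics/t5.png

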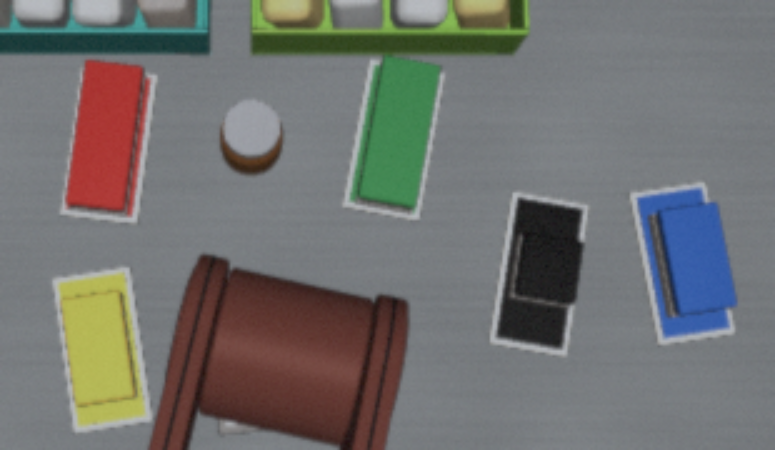

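Both views show all five tins lid up, centred and square on their plates, with the gripper empty and clear. Handing in.

```bash
python3 -m pendant '[0,0,0,0,0,0,0, 0,0,0,0,0,0,0, 0,0,0,0,0,0,0, 0,0,0,0,0,0,0, 0,0,0,0,0,0,0, 0,0,0,0,0,0,0, 0,0,0,0,0,0,0, 0,0,0,0,0,0,0]' | head -2
python3 -c "from cell import r; print(r.finish_job())"
```

```text
time_s: 37.9
eef_pos: [433.0, -16.9, 204.8]
the job is handed in; nothing more can be done
None
```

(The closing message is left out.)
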